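# Feed one blank and set it against the locating pins

## Task

Feed one aluminium blank with the magazine feeder: swing its red-handled lever all the way to the front stop, then let it spring fully home so that the stack drops. Take the blank that came out and lay it flat on the locating plate, its long side touching the two pins and its end touching the third, and let go of it. Feed only that one blank, and leave the other things on the bench where they are.

Things in the scene. Friction and masses are not known exactly. Their poses are not given: they have to be found in the camera images.
- feeder: Hand-lever magazine feeder, screwed down: blue base (x -172 to 40, y -33 to 92, 10 mm high), aluminium bed with its top at z = 30, four upright steel angles holding a stack of aluminium blanks, behind them a steel slide (pusher) under a lever. Origin: underside, below the stack's centre. x: the way a blank is pushed out; y: level, left of x; z up. Slide guides (top z 47) run back to x = -163.
- magazine (a point): Centre of the open top of the feeder's magazine (feeder x = 0, y = 0, z = 94 mm); axes as the feeder's. Outside, the magazine measures x -36 to +36 and y -28 to +28 mm. It holds four blanks, one on another on the bed, long sides along x. A blank leaves at the bottom, towards +x.
- lever (a joint): The advance lever, a flat steel bar at feeder z = 47 to 54 mm that swings level about an upright pivot. 0 = home, 1.4 rad = front stop; it grows counter-clockwise from above, the handle moving along the feeder's +x. It drives the pusher 73 mm, which brings the bottom blank out to point ledge. A spring returns it when let go (1.3 N at the handle at home, 5 N at the stop); then the stack drops 14 mm.
- lever_handle (a point): Centre of the lever's upright red handle, a round grip 18 mm in diameter and 50 mm tall (feeder z = 58 to 108 mm, this point at 83), free all round; moves with the lever, 135 mm from the pivot axis.
- lever_pivot (a point): Point on the lever's upright pivot axis, level with point lever_handle; fixed on the feeder at x = -88, y = +65 mm.
- ledge (a point): Where the centre of a blank lies after a full stroke (feeder x = 69, y = 0, z = 37 mm), its long side along x. Axes as the feeder's. It rests there on a tongue 24 mm wide, narrower than the blank, so that fingers can pass down either side of it to the worktop; the tongue (top z = 30) runs from x = 39 to 115 and ends in a lip 5 mm high.
- blank1_center (a point): Centre of the bottom blank of the stack, the one to be fed: bare aluminium block 34x60x14 mm, 80 g. Its axes: x along the 34 mm, y along the 60 mm, z along the 14 mm. In the magazine its long side lies along the feeder's x.
- blank2_center (a point): Centre of the second blank from the bottom, same block.
- blank3_center (a point): Centre of the third blank, same block.
- blank4_center (a point): Centre of the top blank, same block.
- plate: Locating plate for marking the blanks, screwed down to the worktop: dark steel plate 112 (x) x 132 (y) x 12 mm, origin at the centre of its underside. Three steel dowel pins, 6 mm in diameter, stand 8 mm above its top: two on the +x side (x = 20, y = +23 and -23 mm, a finger fits between them) and one on the -y side (x = 0, y = -33). The other two sides are open.
- seat (a point): Centre, half-way up, of a blank that lies flat on the plate with a long side (60 mm, along y) touching both pins at +x and an end touching the pin at -y: plate x = 0, y = 0, z = 19 mm. Axes as the plate's.
- ball_bearing: Bystander: steel ball bearing lying flat, 38 mm across and 11 high, sizes in mm; origin at the centre of its underside.
- star_knob: Bystander: black star knob, 29 mm across, stud up, height 32 mm; origin at the centre of its underside.
- dc_motor_1: Bystander: small grey DC motor on its side, 85x45x45 mm; origin at the centre of its underside.
- tap_wrench: Bystander: tap wrench, black round body with a steel cross bar, 57x83x17 mm; origin at the centre of its underside.
- pocket_tape: Bystander: black and yellow pocket tape measure, 28x50x41 mm; origin at the centre of its underside.
- needle_file: Bystander: needle file with black handle, 140x11x11 mm; origin at the centre of its underside.
- relay_box_2: Bystander: small green and white carton, 34x50x19 mm; origin at the centre of its underside.
Things that resemble listed ones, but are neither listed nor needed, are in the scene too. What is meant by the plate is not white, and is the larger of those in its own colour.

How it is judged:
By the outcome, as a careful person would: the job done as asked, in the order asked, and still so for the second after the job is handed in, with the robot touching nothing.
It also fails if it takes over 61 s, if anything falls off the work surface, if the arm or the gripper's body presses on something with over 40 N, if the wrist force passes 120 N, or if a joint passes its speed limit or range.

## Robot

A 6-joint arm with a two-finger parallel gripper is mounted at the origin on a cart in front of the work surface, level with it; the furniture and walls round the work are solid. World frame = base frame: x ahead of the robot, y to its left, z up, the work surface at z = 0. Lengths are in mm, angles in rad, forces in N, time in s.
With the tool pointing down it reaches from about 275 to 750 mm from the base axis. Payload 10.2 kg.
Tool frame: the origin (TCP) lies at the very end of the fingers, on their centre line; the grasp point (between the pads) lies 19 mm behind it; z points along the fingers, x is the direction in which the jaws open and shut, and the axes are right-handed (so a half turn about z gives the same grasp; the last joint's range is limited). The gripper opens to 85 mm and grips with 20 to 120 N. Pads are 22 mm wide; open, the fingers measure 114 mm over their backs; the gripper's body (76 mm by 85 mm) begins 54 mm behind the grasp point. The pads swing forward as they close: fully open they stand 13 mm farther back than shut.
Start: joints at [0.96, 0.313, 1.498, -0, 1.331, -0.223], TCP at [198.543, 486.016, 231.294] pointing down, gripper open.
Joint ranges: [-2.94, 2.94], [-0.97, 2.17], [0.19, 2.56], [-1.23, 4.37], [0.02, 3.11], [-2.88, 2.88]. Speed limits (rad/s): [2.39, 2.39, 3.01, 3.14, 3.14, 3.14].

## Interface

Orientations are given as a unit quaternion [w, x, y, z].
In Python, from rig import ctrl, cams gives the robot as it stands.
- The arm moves only by the tool play_rows, never from a script. Its argument "steps" is a list of rows, each a list of 2 entries, a list of its own where there are three numbers: the shift along the tool's x, y, z normalised to -1 to 1, where 1 is 0.75 m, then the turn, a rotation vector about the tool's x, y, z normalised to -1 to 1, where 1 is 45 degrees. A call has 1 to 20 rows; each row shifts and turns the commanded pose from where the row before left it, along the tool's axes as they then stand; what a row does not reach is not made up. A row lasts 1/10 s, in which the tool goes at most 50 mm and 8.59 degrees, less where a joint would pass 70% of its speed; a pose out of reach is approached as far as the arm can. A call with a number of a shift or a turn outside -1 to 1 is refused whole. A call with a gripper value outside its range is refused whole. "grip" is the closure, from 0 (fully open) to 1 (shut), set as the call begins (left out, the last holds). The fingers move at their own pace and stop on an object; "squeeze" is the grip in N (left out, the last holds). Time passes only in rows, so rows that do not move let the fingers close. It gives the time, the measured TCP pose, the force and the opening at its end, in the units of the state.
- ctrl.sense(): the state, without advancing time (a new reading comes with each control period).
- cams.capture(name): name is "scene" or "top"; returns the picture (400x640x3 uint8, red, green, blue); there is no depth.
- cams.camera_info(name): a dict with "fx", "fy", "cx", "cy" (pixels), "xyz" and "attitude" of the camera in the world. Camera axes: x right, y up, looking along -z (the intrinsics and any distortion apply to the point x, -y, -z); pixel columns grow to the right and rows downward; lengths in mm; the calibration is good to about 2 mm. A picture is of the moment at which its call begins. camera_info takes no time and is no camera call.
- ctrl.finish_job(): hands the job in, once; it reports no verdict.
Trained networks look in the newest picture that a camera, given by its name, has taken for a name from the list of things; names that differ only in an ending like _2 or _b are one class to them, and where a whole thing is asked for, a point or a joint stands for the part that bears it (a point fixed in the world has none). Each returns a list of dicts, best first, with "p" (0 to 1); they miss things now and then, are a little off and sometimes report something else, mostly with a low value. They report only what shows in the picture. A call takes as long as a camera call. They do not tell look-alikes from the thing itself.
- cams.search_frame(camera, thing): "rect" ([centre column, centre row, width, height] in pixels, round what is visible of it).
- cams.tip_of(camera, thing): "pixel" ([column, row] in pixels: a listed point, or the origin of a listed thing).
The state is a dict: "time_s": time; "joints": joint angles; "dq": joint speeds; "tau": joint torques, N m; "eef_pos": TCP position; "ee_rot": TCP orientation; "force": force on the tool from outside, world axes, zero at the start; "wrist_torque": the same for the moment, N m; "grip_width": opening from 0.0 (shut) to 1.0 (fully open).
Only numpy, scipy, OpenCV 4.12 (cv2) and the standard library are available. Lean on these libraries where they do the work, as an engineer would, in place of code of your own. Each camera call takes 0.05 s, during which the arm holds its last target.

## Working session

There is one attempt and no reset: what is moved stays moved. The work goes in short steps, Python scripts to look and compute and a tool call to move; the robot and the scene stay as the last step left them, time stands still between calls to the robot, and variables do not carry over. Pictures are saved under pics/ and viewed, and the job is handed in when it is done.

Besides the shell and the picture viewer there is one more tool, called after "Emit:" as name(argument=value, ...) on one line, values as JSON. play_rows: Moves the arm, as the interface text tells. Its arguments: {"type":"object","properties":{"steps":{"type":"array"},"grip":{"type":"number"},"squeeze":{"type":"number"}},"required":["steps"]}

```bash
mkdir -p pics; ls; python3 - <<'E'
from rig import ctrl,cams
import cv2
print(ctrl.sense())
for n in("scene","top"):
    im=cams.capture(n); cv2.imwrite(f"pics/{n}0.png",im[:,:,::-1]); print(n,cams.camera_info(n))
E
```

```text
pics
{'time_s': 0.0, 'joints': array([ 9.59560916e-01,  3.13475952e-01,  1.49843343e+00,  2.26924454e-06,
        1.33099709e+00, -2.23382659e-01]), 'dq': array([ 0.00029295, -0.00014588,  0.00117549,  0.00169339,  0.00123447,
        0.00059363]), 'tau': array([ 5.49304095e-04, -4.12263072e+01, -2.59746820e+01, -1.35923760e-04,
        4.15820061e-03,  3.00662023e-06]), 'eef_pos': array([198.40862375, 485.79047382, 230.72317019]), 'ee_rot': array([ 2.35350583e-04,  8.30120906e-01,  5.57583043e-01, -6.13306332e-04]), 'force': array([-0.92939051, -0.57254863, -0.27697815]), 'wrist_torque': array([0.04303205, 0.03084515, 0.00533811]), 'grip_width': 0.9960971450876821}
scene {'fx': 377.4537777780886, 'fy': 377.4537777780886, 'cx': 323.2349889651132, 'cy': 200.23541194060732, 'xyz': array([-342.83566115, -694.50648213,  698.9133736 ]), 'attitude': array([ 0.75337572,  0.42681202, -0.25646923, -0.42951142])}
top {'fx': 448.65761126774305, 'fy': 448.65761126774305, 'cx': 315.69015193818626, 'cy': 191.83366811679787, 'xyz': array([-459.49935156,  237.02834034, 1689.83014558]), 'attitude': array([-0.54844689, -0.16922196,  0.24967777,  0.77989163])}
```

View pics/scene0.png

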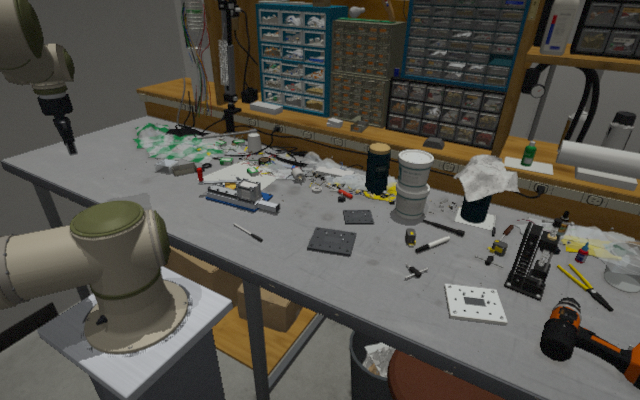

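View pics/top0.png

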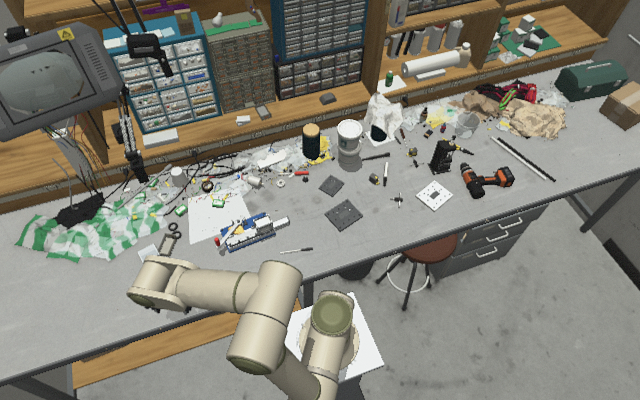

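Dark large plate is at scene (331,241) / top (343,215); the feeder is at scene (240,195) / top (255,232) with its red handle at scene (200,173) / top (217,241). The white plate and the small dark one are look-alikes.

```bash
cat > h.py <<'E'
import numpy as np, cv2
from rig import ctrl,cams
from scipy.spatial.transform import Rotation as R
def rot(q): return R.from_quat([q[1],q[2],q[3],q[0]])
INFO={n:cams.camera_info(n) for n in("scene","top")}
def proj(n,P):
    i=INFO[n]; c=rot(i['attitude']).inv().apply(np.atleast_2d(P)-i['xyz'])
    return np.c_[i['fx']*c[:,0]/-c[:,2]+i['cx'], i['fy']*c[:,1]/c[:,2]+i['cy']]
def ray(n,px):
    i=INFO[n]; d=rot(i['attitude']).apply([(px[0]-i['cx'])/i['fx'],-(px[1]-i['cy'])/i['fy'],-1]); return i['xyz'],d
def onz(n,px,z):
    o,d=ray(n,px); return o+d*(z-o[2])/d[2]
def tri(a,b):
    o1,d1=ray("scene",a);o2,d2=ray("top",b)
    A=np.c_[d1,-d2]; s=np.linalg.lstsq(A,o2-o1,rcond=None)[0]
    p,q=o1+d1*s[0],o2+d2*s[1]; return (p+q)/2,np.linalg.norm(p-q)
E
python3 - <<'E'
from h import *
print(INFO['scene'].keys())
for n in INFO: cams.capture(n)
for t in ["feeder","magazine","lever_handle","lever_pivot","ledge","plate","seat"]:
    for n in INFO:
        print(t,n,[(np.round(d['pixel'],1).tolist(),round(d['p'],2)) for d in cams.tip_of(n,t)[:3]])
for n,(x,y,w,h) in dict(scene=(160,150,220,120),top=(200,160,190,110)).items():
    im=cams.capture(n)[y:y+h,x:x+w,::-1]; cv2.imwrite(f"pics/{n}1.png",cv2.resize(im,None,fx=3.6,fy=3.6,interpolation=cv2.INTER_CUBIC))
E
```

```text
dict_keys(['fx', 'fy', 'cx', 'cy', 'xyz', 'attitude'])
feeder scene [([248.8, 206.3], 0.86)]
feeder top [([268.1, 233.3], 0.83)]
magazine scene [([247.2, 181.8], 0.61)]
magazine top [([262.3, 219.2], 0.84)]
lever_handle scene [([201.0, 176.3], 0.49)]
lever_handle top [([255.8, 182.4], 0.68), ([218.3, 241.6], 0.56)]
lever_pivot scene [([247.2, 197.8], 0.7), ([234.9, 173.4], 0.55)]
lever_pivot top [([236.3, 214.7], 0.89)]
ledge scene [([265.9, 203.2], 0.57), ([339.9, 201.7], 0.39)]
ledge top [([279.8, 218.8], 0.61)]
plate scene [([474.2, 306.8], 0.68), ([356.4, 215.8], 0.65), ([297.3, 182.3], 0.61)]
plate top [([432.9, 199.2], 0.91), ([255.6, 182.1], 0.62), ([340.3, 215.0], 0.56)]
seat scene [([475.9, 298.4], 0.97), ([356.2, 214.8], 0.86), ([330.2, 237.9], 0.79)]
seat top [([436.6, 194.9], 0.97), ([329.6, 183.6], 0.78), ([343.2, 213.5], 0.73)]
```

View pics/scene1.png

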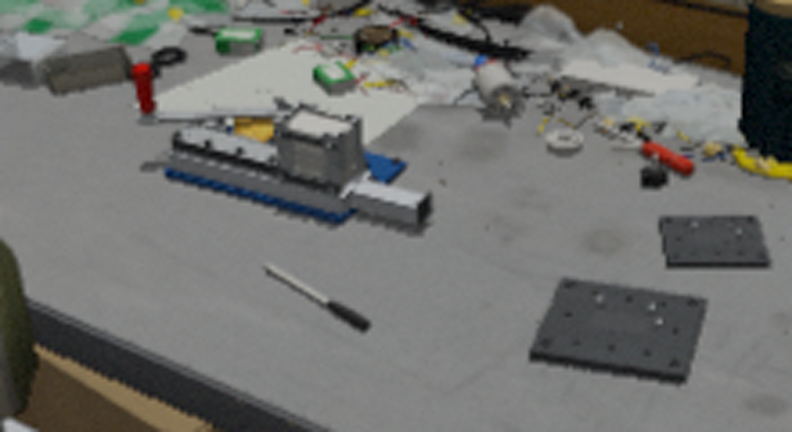

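View pics/top1.png

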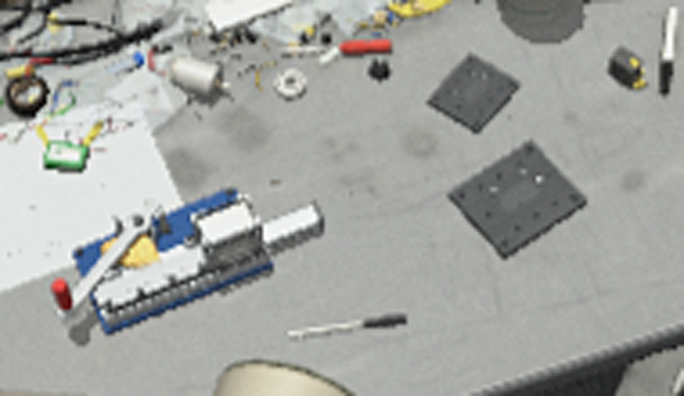

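```bash
cat > fit.py <<'E'
from h import *
from scipy.optimize import least_squares
def fr(p,L): 
    c,s=np.cos(p[2]),np.sin(p[2]); L=np.atleast_2d(L).astype(float)
    return np.c_[p[0]+c*L[:,0]-s*L[:,1],p[1]+s*L[:,0]+c*L[:,1],L[:,2]]
FE=[("scene",[0,0,94],(247.2,181.8)),("top",[0,0,94],(262.3,219.2)),("top",[-88,65,83],(236.3,214.7)),("scene",[-88,65,83],(234.9,173.4)),
("scene",[69,0,37],(265.9,203.2)),("top",[69,0,37],(279.8,218.8)),("scene",[0,0,0],(248.8,206.3)),("top",[0,0,0],(268.1,233.3))]
E
python3 - <<'E'
from fit import *
for a,b in [((247.2,181.8),(262.3,219.2)),((201,176.3),(218.3,241.6)),((234.9,173.4),(236.3,214.7)),((265.9,203.2),(279.8,218.8)),((330.2,237.9),(343.2,213.5)),((248.8,206.3),(268.1,233.3))]:
    p,e=tri(a,b); print(np.round(p),round(e,1))
f=lambda p:np.concatenate([(proj(n,fr(p,L))[0]-px) for n,L,px in FE])
s=least_squares(f,[300,300,-0.7],loss='soft_l1'); print(s.x,np.round(s.fun.reshape(-1,2),1))
E
```

```text
[532.  97.  95.] 1.9
[504. 293.  74.] 2.0
[589. 196.  82.] 17.5
[541.  23.  32.] 13.7
[ 490. -254.   16.] 0.3
[511.  84.   9.] 3.4
[527.29657241  94.68225254  -1.41695343] [[-0.1  0.7]
 [ 0.8  1. ]
 [ 1.4  3.8]
 [ 0.8 -0.2]
 [ 0.  -2.4]
 [-1.   1.8]
 [ 0.5 -0.3]
 [-3.1 -1.7]]
```

```bash
cat > ov.py <<'E'
from fit import *
def boxe(x0,x1,y0,y1,z0,z1):
    c=[[x,y,z] for x in(x0,x1) for y in(y0,y1) for z in(z0,z1)]
    return [(np.array(c[i]),np.array(c[j])) for i in range(8) for j in range(i) if sum(a!=b for a,b in zip(c[i],c[j]))==1]
FEED=[(boxe(-172,40,-33,92,0,10),(255,128,0)),(boxe(-36,36,-28,28,30,94),(0,255,255)),(boxe(39,115,-12,12,30,30.01),(0,255,0))]
PL=[(boxe(-56,56,-66,66,0,12),(0,255,255))]+[(boxe(x-3,x+3,y-3,y+3,12,20),(0,255,0)) for x,y in((20,23),(20,-23),(0,-33))]
def overlay(n,im,items,crop,k,fn,raw=None):
    x,y,w,h=crop
    im=cv2.resize(im[y:y+h,x:x+w,::-1].copy(),None,fx=k,fy=k,interpolation=cv2.INTER_CUBIC)
    f=lambda P:tuple(int(v) for v in ((proj(n,P)[0]-[x,y]+.5)*k))
    if raw: cv2.imwrite(raw,im)
    for pose,its in items:
        for es,col in its:
            for a,b in es: cv2.line(im,f(fr(pose,a)),f(fr(pose,b)),col,1)
    cv2.imwrite(fn,im)
E
python3 - <<'E'
from ov import *
fp=(527.3,94.7,-1.417)
pp=(490,-254,-1.0)
for n,c in dict(scene=(190,155,100,65),top=(210,195,90,65)).items():
    im=cams.capture(n); overlay(n,im,[(fp,FEED)],c,8,f"pics/{n}2.png",f"pics/{n}2r.png")
a=[cv2.imread(f"pics/{n}2{r}.png") for n in("scene","top") for r in("","r")]
for i in (0,2): print(a[i].shape)
E
```

```text
(520, 800, 3)
(520, 720, 3)
```

View pics/scene2.png

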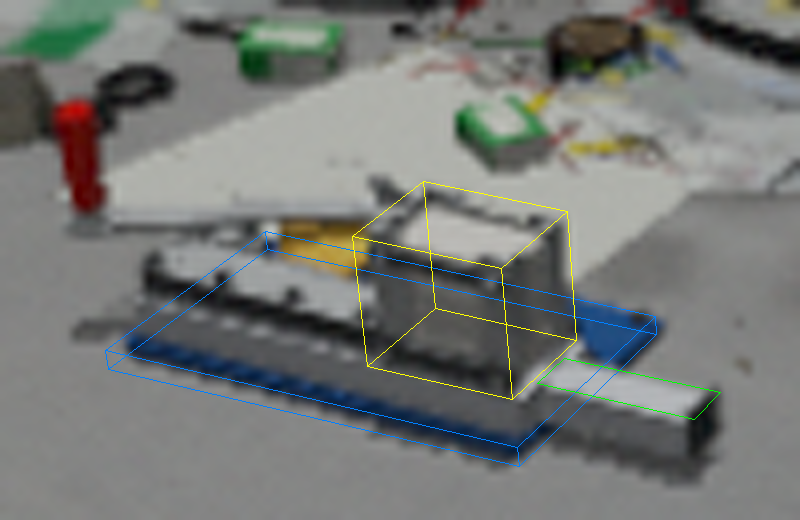

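View pics/top2.png

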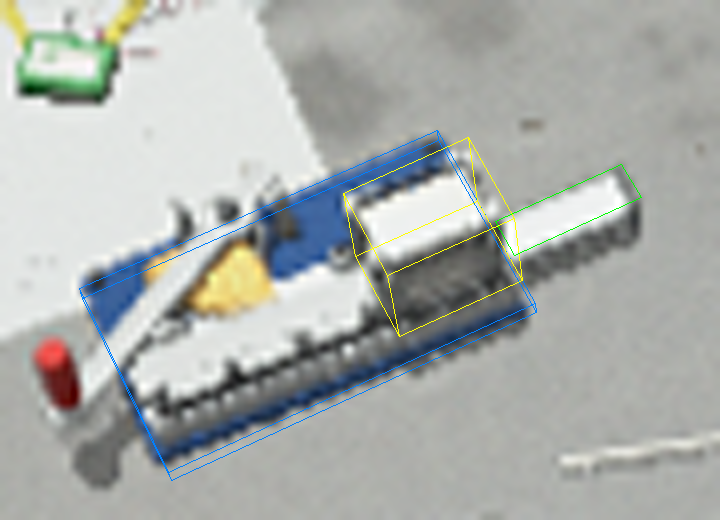

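View pics/scene2r.png

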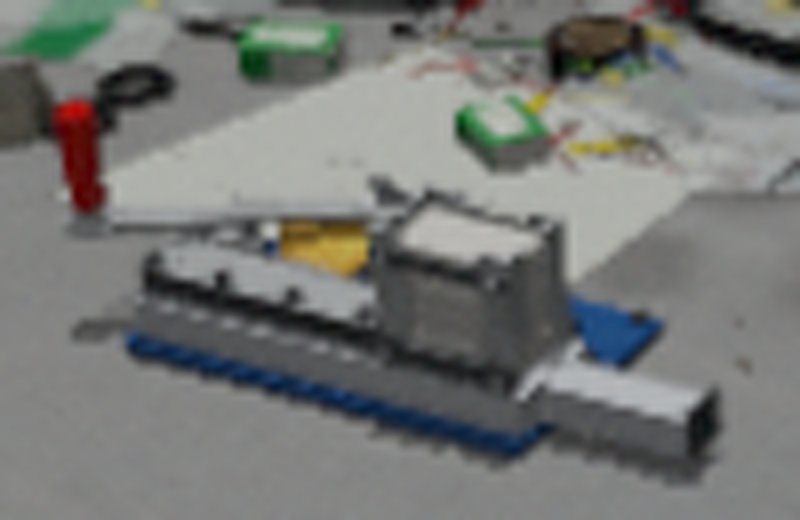

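View pics/top2r.png

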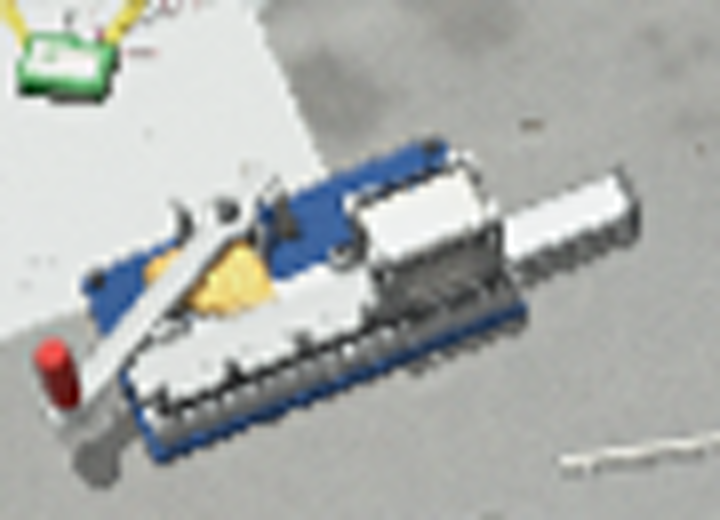

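```bash
python3 - <<'E'
from ov import *
S=[((40,-33,0),(517,455)),((-172,-33,0),(128,352)),((40,92,10),(662,322)),((115,12,35),(718,392)),((115,-12,35),(692,418)),((36,-28,94),(494,282)),((36,28,94),(560,220)),((-36,28,94),(430,195)),((-36,-28,94),(378,258))]
T=[((40,92,10),(442,142)),((-172,92,10),(86,283)),((-172,-33,0),(160,462)),((40,-33,10),(526,303)),((115,12,35),(620,170)),((115,-12,35),(637,202)),((36,28,94),(472,158)),((36,-28,94),(500,218)),((-36,28,94),(348,203)),((-36,-28,94),(378,265))]
def f(p):
    r=[]
    for n,L,o in(("scene",S,(190,155)),("top",T,(210,195))):
        for l,px in L: r.append(proj(n,fr(p[:3],l))[0]-(np.array(px)/8+o-.5))
    return np.concatenate(r)
s=least_squares(f,[527,95,-1.417],loss='soft_l1'); p=s.x; print(p); print(np.round(f(p).reshape(-1,2),1))
for n,c in dict(scene=(190,155,100,65),top=(210,195,90,65)).items():
    im=cams.capture(n); overlay(n,im,[(p,FEED)],c,8,f"pics/{n}3.png")
# single-cam fits
print(least_squares(lambda q:f(q)[:18],p).x, least_squares(lambda q:f(q)[18:],p).x)
# handle: top centre & bottom centre clicks
for (n,o,pxs) in (("scene",(190,155),((75,104),(88,208))),("top",(210,195),((52,347),(66,405)))):
    for z,px in zip((108,58),pxs): print(n,z,onz(n,np.array(px)/8+o-.5,z))
print(fr(p,[[-88,65,83]]))
E
```

```text
[527.94611566  95.11076459  -1.47038277]
[[-0.4  1.6]
 [-1.2  0.8]
 [ 0.1 -0.3]
 [-0.4 -0.4]
 [-0.8 -0.4]
 [ 0.2 -1.7]
 [ 1.1 -0.8]
 [-0.2 -1.9]
 [-3.2 -3.1]
 [ 0.5 -1.5]
 [-0.7 -1.5]
 [ 0.1  0.7]
 [ 0.9  0.5]
 [ 0.7 -0.3]
 [ 0.8 -0.1]
 [-0.1 -2.4]
 [ 1.6  0.4]
 [-0.6 -1.8]
 [ 0.6  1. ]]
[525.72638131  90.90521825  -1.4744224 ] [526.29878269  97.24405575  -1.46513267]
scene 108 [505.59713294 297.155652   108.        ]
scene 58 [501.40769274 294.75336398  58.        ]
top 108 [502.09066706 296.61556778 108.        ]
top 58 [496.83004982 299.24915714  58.        ]
[[583.79714576 189.18340905  83.        ]]
```

View pics/scene3.png

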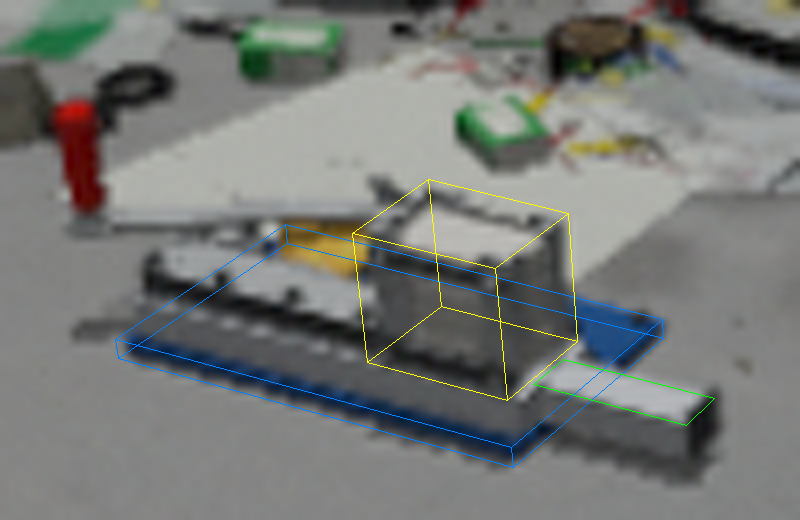

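View pics/top3.png

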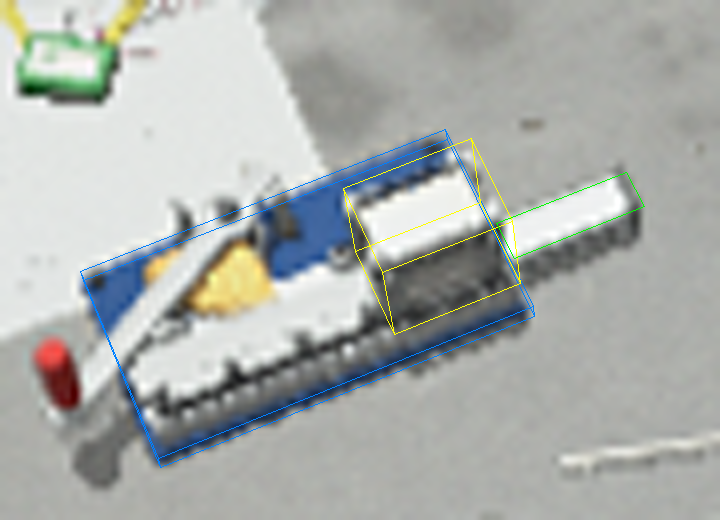

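Feeder fit good to a few mm (handle ≈(501,297), 135.6 mm from fitted pivot – matches 135). Now the plate.

```bash
python3 - <<'E'
from ov import *
for n,c in dict(scene=(300,220,66,46),top=(318,192,50,45)).items():
    im=cams.capture(n); overlay(n,im,[],c,12,f"pics/{n}4.png")
E
```

```text
(no output)
```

View pics/scene4.png

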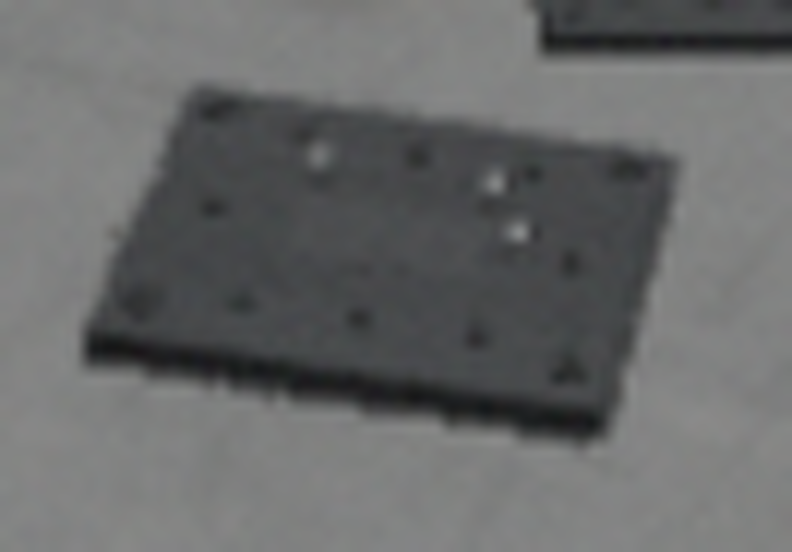

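View pics/top4.png

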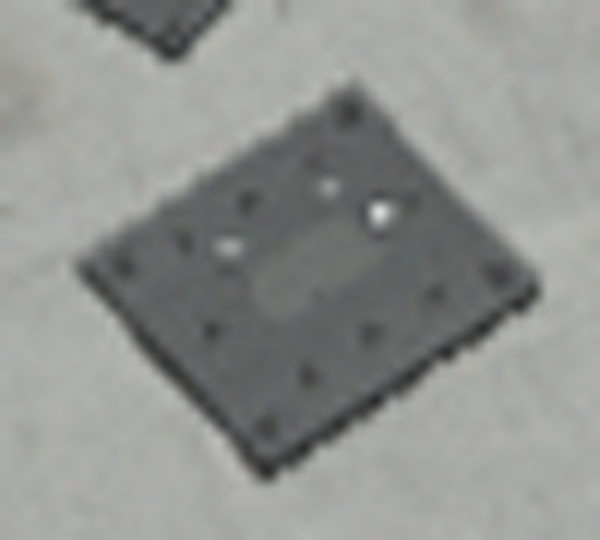

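```bash
python3 - <<'E'
from ov import *
C=[(56,66,12),(56,-66,12),(-56,-66,12),(-56,66,12),(20,23,18),(20,-23,18),(0,-33,18)]
D=dict(scene=((300,220),[(190,90),(678,157),(605,413),(88,335),(320,155),(493,183),(517,232)]),top=((318,192),[(80,260),(352,80),(541,286),(265,468),(230,247),(328,187),(380,213)]))
def f(p,ns=("scene","top")):
    return np.concatenate([proj(n,fr(p,C))-(np.array(D[n][1])/12+D[n][0]-.5) for n in ns]).ravel()
for ns in (("scene","top"),("scene",),("top",)):
    s=least_squares(f,[490,-254,0],args=(ns,)); print(ns,s.x); print(np.round(s.fun.reshape(-1,2),1).tolist())
E
```

```text
('scene', 'top') [ 4.91698930e+02 -2.58586358e+02  3.00111819e-01]
[[-0.2, -0.8], [-0.4, -0.6], [-0.0, -0.4], [-0.7, -0.7], [-0.4, 0.4], [-0.3, 0.2], [-0.3, 0.3], [0.2, -0.7], [0.5, -0.4], [0.9, -0.8], [0.6, -0.5], [0.4, 0.3], [0.3, 0.0], [0.6, -0.2]]
('scene',) [ 4.91218240e+02 -2.60106530e+02  3.03705237e-01]
[[0.0, -0.6], [-0.1, -0.4], [0.4, -0.2], [-0.4, -0.4], [-0.1, 0.6], [0.0, 0.4], [0.1, 0.5]]
('top',) [ 4.90834708e+02 -2.55838310e+02  2.94471826e-01]
[[-0.3, -0.4], [0.1, -0.1], [0.4, -0.4], [0.0, -0.1], [-0.1, 0.6], [-0.2, 0.4], [0.1, 0.1]]
```

Plate: (491.5, −258.5), yaw 0.30 rad, residuals under 1 px. Moving over the handle with the jaws turned to the radial direction at the stroke end.

Emit:
play_rows(steps=[[[0, 0, 0], [0, 0, 0.18]], [[0, 0, 0], [0, 0, 0.18]], [[0, 0, 0], [0, 0, 0.18]], [[0, 0, 0], [0, 0, 0.18]], [[0, 0, 0], [0, 0, 0.18]], [[0.0244, 0.041, 0.0093], [0, 0, 0]], [[0.0244, 0.041, 0.0093], [0, 0, 0]], [[0.0244, 0.041, 0.0093], [0, 0, 0]], [[0.0244, 0.041, 0.0093], [0, 0, 0]], [[0.0244, 0.041, 0.0093], [0, 0, 0]], [[0.0244, 0.041, 0.0093], [0, 0, 0]], [[0.0244, 0.041, 0.0093], [0, 0, 0]], [[0.0244, 0.041, 0.0093], [0, 0, 0]], [[0.0244, 0.041, 0.0093], [0, 0, 0]], [[0.0244, 0.041, 0.0093], [0, 0, 0]], [[0, 0, 0], [0, 0, 0]], [[0, 0, 0], [0, 0, 0]]], grip=0)

```text
time_s: 3.0
eef_pos: [502.2, 296.3, 161.2]
ee_rot: [-0.0, 0.972, 0.235, -0.0]
force: [-0.1, -1.0, 0.1]
grip_width: 0.996
```

```bash
python3 - <<'E'
from ov import *
s=ctrl.sense(); print(s['time_s'],s['eef_pos'],rot(s['ee_rot']).as_matrix()[:,0],s['force'],s['joints'])
for n,c in dict(scene=(180,120,100,90),top=(200,190,90,65)).items():
    im=cams.capture(n); overlay(n,im,[],c,6,f"pics/{n}5.png")
E
```

```text
3.0 [502.2261896  296.31540038 161.20316725] [ 8.89284689e-01  4.57353548e-01 -6.87737160e-04] [-0.09619992 -1.0239015   0.07047108] [ 3.32143000e-01  4.99429853e-01  1.41346640e+00  2.48517113e-04
  1.22942492e+00 -1.42957272e-01]
```

View pics/scene5.png

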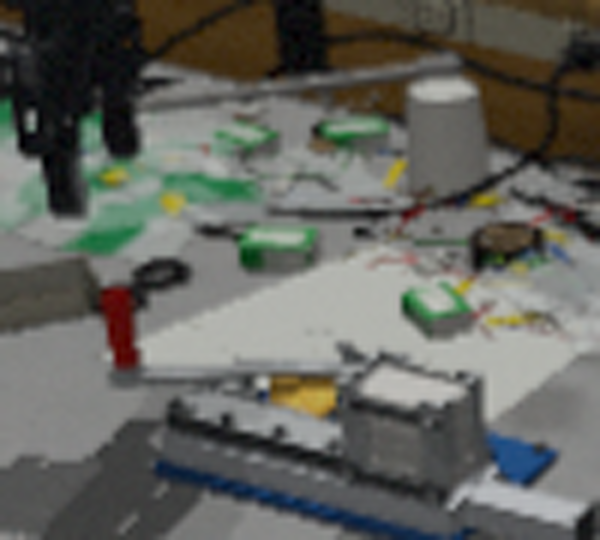

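View pics/top5.png

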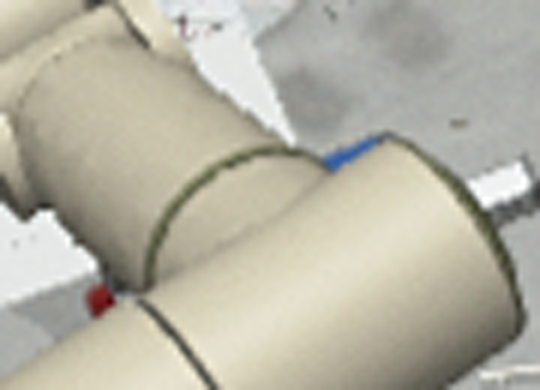

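```bash
python3 - <<'E'
from h import *
c=np.array([502.2,296.3,174]);d=np.array([.889,.457,0])
print(proj("scene",[c+46*d,c-46*d,[501.5,297,108],[501.5,297,58]]))
E
```

```text
[[199.90788364 145.81228984]
 [190.95356699 156.07098927]
 [198.05200701 167.92483559]
 [200.07048114 180.33966213]]
```

Emit:
play_rows(steps=[[[0, 0, 0.0248], [0, 0, 0]], [[0, 0, 0.0248], [0, 0, 0]], [[0, 0, 0.0248], [0, 0, 0]], [[0, 0, 0.0248], [0, 0, 0]], [[0, 0, 0.0248], [0, 0, 0]], [[0, 0, 0], [0, 0, 0]], [[0, 0, 0], [0, 0, 0]]])

```text
time_s: 3.8
eef_pos: [501.9, 297.3, 69.4]
ee_rot: [-0.0, 0.972, 0.236, 0.0]
force: [0.7, 0.7, -0.4]
grip_width: 1.0
```

Emit:
play_rows(steps=[[[0, 0, 0], [0, 0, 0]], [[0, 0, 0], [0, 0, 0]], [[0, 0, 0], [0, 0, 0]], [[0, 0, 0], [0, 0, 0]], [[0, 0, 0], [0, 0, 0]], [[0, 0, 0], [0, 0, 0]], [[0, 0, 0], [0, 0, 0]], [[0, 0, 0], [0, 0, 0]]], grip=1, squeeze=30)

```text
time_s: 4.6
eef_pos: [501.4, 296.3, 68.8]
ee_rot: [0.0, 0.972, 0.236, -0.001]
force: [-5.7, -2.2, 5.9]
grip_width: 0.2
```

```bash
python3 - <<'E'
from ov import *
s=ctrl.sense(); print(s['time_s'],s['eef_pos'],s['force'],s['wrist_torque'],s['grip_width']*85)
for n,c in dict(scene=(180,120,100,90)).items():
    im=cams.capture(n); overlay(n,im,[],c,6,f"pics/{n}6.png")
E
```

```text
4.6 [501.36095927 296.31406062  68.82603337] [-5.72207066 -2.22862534  5.92406577] [-0.38709769  0.78803593 -0.02338829] 17.019968677061133
```

View pics/scene6.png

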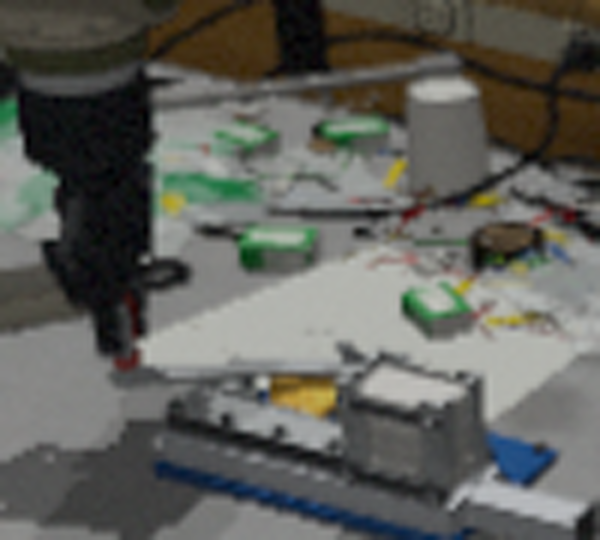

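```bash
python3 - <<'E'
import numpy as np
P=np.array([583.8,189.2]);a0=np.radians(127.6);r=135
X=np.array([.889,.457]);Y=np.array([.457,-.889])
h=lambda t:P+r*np.array([np.cos(a0+t),np.sin(a0+t)])
for k in range(15):
    d=h(.1*k+.1)-h(.1*k); print(f"[[{d@X/750:.4f}, {d@Y/750:.4f}, 0], [0, 0, 0]],",end=" ")
print(h(1.4))
E
```

```text
[[-0.0175, 0.0041, 0], [0, 0, 0]], [[-0.0170, 0.0059, 0], [0, 0, 0]], [[-0.0163, 0.0075, 0], [0, 0, 0]], [[-0.0155, 0.0091, 0], [0, 0, 0]], [[-0.0145, 0.0106, 0], [0, 0, 0]], [[-0.0134, 0.0120, 0], [0, 0, 0]], [[-0.0121, 0.0133, 0], [0, 0, 0]], [[-0.0107, 0.0144, 0], [0, 0, 0]], [[-0.0092, 0.0154, 0], [0, 0, 0]], [[-0.0077, 0.0163, 0], [0, 0, 0]], [[-0.0060, 0.0170, 0], [0, 0, 0]], [[-0.0043, 0.0175, 0], [0, 0, 0]], [[-0.0025, 0.0178, 0], [0, 0, 0]], [[-0.0007, 0.0180, 0], [0, 0, 0]], [[0.0011, 0.0180, 0], [0, 0, 0]], [464.39705687 126.2084357 ]
```

Emit:
play_rows(steps=[[[-0.0175, 0.0041, 0], [0, 0, 0]], [[-0.017, 0.0059, 0], [0, 0, 0]], [[-0.0163, 0.0075, 0], [0, 0, 0]], [[-0.0155, 0.0091, 0], [0, 0, 0]], [[-0.0145, 0.0106, 0], [0, 0, 0]]])

```text
time_s: 5.15
eef_pos: [461.6, 244.5, 69.0]
ee_rot: [-0.001, 0.972, 0.236, 0.002]
force: [2.5, 5.8, -0.7]
grip_width: 0.201
```

Emit:
play_rows(steps=[[[-0.0134, 0.012, 0], [0, 0, 0]], [[-0.0121, 0.0133, 0], [0, 0, 0]], [[-0.0107, 0.0144, 0], [0, 0, 0]], [[-0.0092, 0.0154, 0], [0, 0, 0]], [[-0.0077, 0.0163, 0], [0, 0, 0]]])

```text
time_s: 5.65
eef_pos: [451.1, 178.7, 69.1]
ee_rot: [-0.001, 0.972, 0.236, 0.002]
force: [5.7, 9.5, -1.7]
grip_width: 0.2
```

Emit:
play_rows(steps=[[[-0.006, 0.017, 0], [0, 0, 0]], [[-0.0043, 0.0175, 0], [0, 0, 0]], [[-0.0025, 0.0178, 0], [0, 0, 0]]])

```text
time_s: 5.95
eef_pos: [460.1, 139.5, 69.1]
ee_rot: [-0.001, 0.972, 0.236, 0.001]
force: [1.4, 10.4, 1.9]
grip_width: 0.203
```

Emit:
play_rows(steps=[[[-0.0004, 0.009, 0], [0, 0, 0]], [[-0.0003, 0.009, 0], [0, 0, 0]], [[0, 0, 0], [0, 0, 0]], [[0, 0, 0], [0, 0, 0]]])

```text
time_s: 6.35
eef_pos: [465.4, 127.3, 69.0]
ee_rot: [-0.001, 0.972, 0.236, 0.0]
force: [-1.7, 6.0, 3.9]
grip_width: 0.196
```

Emit:
play_rows(steps=[[[0, 0.004, 0], [0, 0, 0]], [[0, 0, 0], [0, 0, 0]], [[0, 0, 0], [0, 0, 0]]])

```text
time_s: 6.65
eef_pos: [466.6, 124.8, 69.0]
ee_rot: [-0.001, 0.972, 0.236, 0.0]
force: [-2.9, 5.8, 4.3]
grip_width: 0.198
```

Emit:
play_rows(steps=[[[0.0003, 0.004, 0], [0, 0, 0]], [[0, 0, 0], [0, 0, 0]], [[0, 0, 0], [0, 0, 0]]])

```text
time_s: 6.95
eef_pos: [468.0, 122.2, 69.0]
ee_rot: [-0.001, 0.972, 0.236, -0.0]
force: [-3.7, 5.7, 6.3]
grip_width: 0.197
```

Emit:
play_rows(steps=[[[0.0004, 0.004, 0], [0, 0, 0]], [[0, 0, 0], [0, 0, 0]], [[0, 0, 0], [0, 0, 0]]])

```text
time_s: 7.25
eef_pos: [469.1, 120.0, 68.9]
ee_rot: [-0.001, 0.972, 0.236, -0.001]
force: [-6.0, 6.9, 7.2]
grip_width: 0.201
```

Emit:
play_rows(steps=[[[0.0004, 0.004, 0], [0, 0, 0]], [[0, 0, 0], [0, 0, 0]], [[0, 0, 0], [0, 0, 0]]])

```text
time_s: 7.55
eef_pos: [469.7, 118.8, 68.8]
ee_rot: [-0.002, 0.972, 0.236, -0.001]
force: [-11.3, 17.3, 11.1]
grip_width: 0.199
```

Emit:
play_rows(steps=[[[0, 0.0025, 0], [0, 0, 0]], [[0, 0, 0], [0, 0, 0]], [[0, 0, 0], [0, 0, 0]]])

```text
time_s: 7.85
eef_pos: [470.1, 118.1, 68.8]
ee_rot: [-0.003, 0.972, 0.236, -0.002]
force: [-11.6, 24.0, 11.6]
grip_width: 0.195
```

```bash
python3 - <<'E'
from ov import *
for n,c in dict(scene=(190,135,120,90),top=(210,185,120,80)).items():
    im=cams.capture(n); overlay(n,im,[],c,6,f"pics/{n}7.png")
E
```

```text
(no output)
```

View pics/scene7.png

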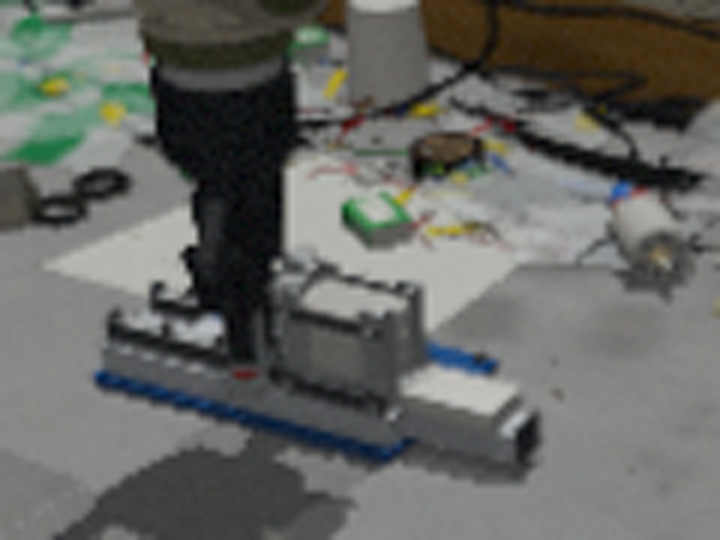

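View pics/top7.png

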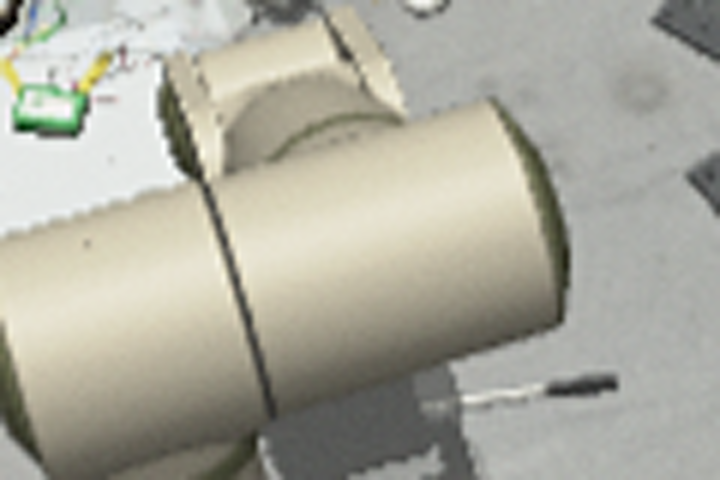

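Blank is on the tongue (scene ≈ (267,201)) and the force jumped to ~27 N: the stop. Releasing with jaws opening radially.

Emit:
play_rows(steps=[[[0, -0.001, 0], [0, 0, 0]], [[0, 0, 0], [0, 0, 0]], [[0, 0, 0], [0, 0, 0]], [[0, 0, 0], [0, 0, 0]], [[0, 0, 0], [0, 0, 0]], [[0, 0, -0.03], [0, 0, 0]], [[0, 0, -0.04], [0, 0, 0]], [[0, 0, -0.05], [0, 0, 0]], [[0, 0, -0.04], [0, 0, 0]], [[0, 0, 0], [0, 0, 0]]], grip=0.45)

```text
time_s: 8.95
eef_pos: [474.0, 115.1, 192.4]
ee_rot: [0.001, 0.972, 0.236, 0.004]
force: [0.7, 0.6, -0.2]
grip_width: 0.547
```

```bash
python3 - <<'E'
from ov import *
for n,c in dict(scene=(190,135,120,90),top=(210,185,120,80)).items():
    im=cams.capture(n); overlay(n,im,[],c,6,f"pics/{n}8.png")
E
```

```text
(no output)
```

View pics/scene8.png

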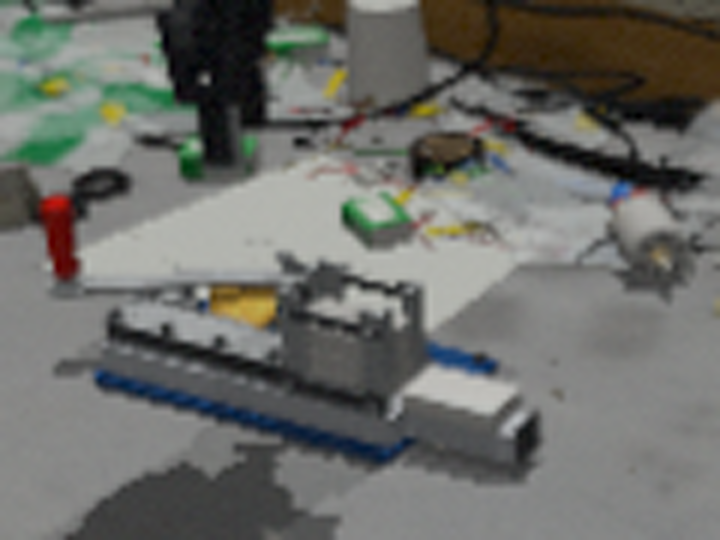

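View pics/top8.png

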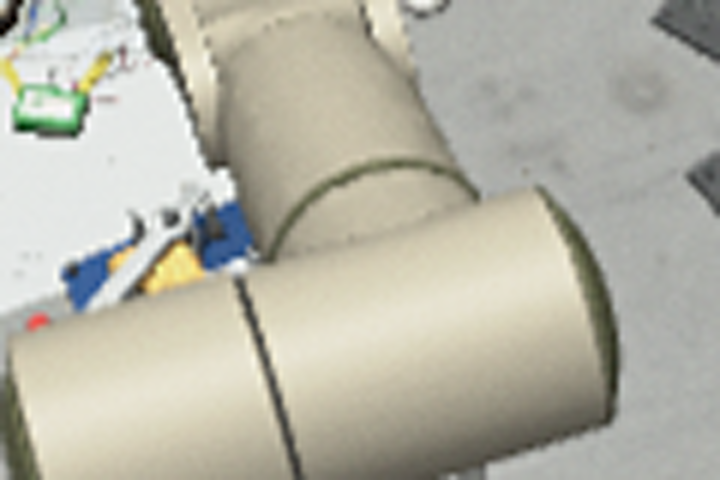

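```bash
python3 - <<'E'
from ov import *
n="scene"; im=cams.capture(n)
BL=[(boxe(-30,30,-17,17,30,44),(0,0,255))]
b=fr((526,94.5,-1.47),[69,0,0])[0]
print(b)
overlay(n,im,[((b[0],b[1],-1.47),BL)],(245,185,40,35),16,"pics/s9.png","pics/s9r.png")
a=cv2.imread("pics/s9.png");r=cv2.imread("pics/s9r.png")
E
```

```text
[532.9431756   25.85021987   0.        ]
```

View pics/s9.png

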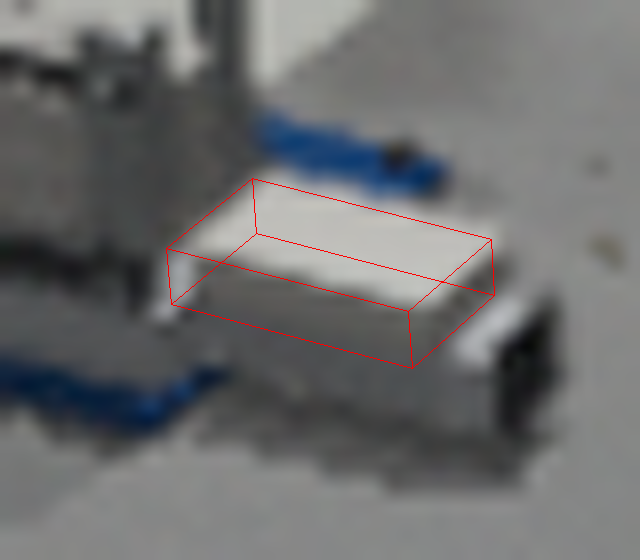

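```bash
python3 - <<'E'
from ov import *
C=[(-30,17,44),(30,17,44),(30,-17,44),(-30,-17,44)]
px=np.array([(258,181),(510,228),(418,302),(185,255)])/16+[245,185]-.5
s=least_squares(lambda p:(proj("scene",fr(p,C))-px).ravel(),[533,26,-1.47]);print(s.x,np.round(s.fun,2))
# plain: left edge of feeder base far/near in scene: directions from ground points
z=[onz("scene",np.array(p)/8+[190,155]-.5,zz)[:2] for p,zz in(((128,352),0),((517,455),0),((718,392),35),((535,365),30))]
print(z,np.arctan2(*(z[1]-z[0])[::-1]),np.arctan2(*(z[2]-z[3])[::-1]),np.linalg.norm(z[1]-z[0]))
z=[onz("top",np.array(p)/8+[210,195]-.5,zz)[:2] for p,zz in(((86,283),10),((442,142),10),((160,462),0),((526,312),0))]
print(z,[np.arctan2(*(z[i+1]-z[i])[::-1]) for i in(0,2)],np.linalg.norm(z[1]-z[0]),np.linalg.norm(z[3]-z[2]))
E
```

```text
[535.4394875   24.2782915   -1.42667867] [ 0.09 -0.24 -0.37  0.28  0.63  0.29 -0.35 -0.37]
[array([484.35987643, 263.71373609]), array([507.8219902 ,  57.20117428]), array([550.11852667, -20.87447522]), array([533.54528658,  65.26660575])] -1.4576703132888742 -1.380722426594943 207.8410666125924
[array([594.1543025 , 274.41124643]), array([616.48423978,  68.82338994]), array([481.15126059, 262.65482471]), array([503.18369999,  55.56219479])] [np.float64(-1.4626053881213006), np.float64(-1.4648057208464074)] 206.796984595897 208.26134003201437
```

Emit:
play_rows(steps=[[[0, 0, 0], [0, 0, 0.1527]], [[0, 0, 0], [0, 0, 0.1527]], [[0, 0, 0], [0, 0, 0.1527]], [[0.0167, 0.0315, 0], [0, 0, 0]], [[0.0167, 0.0315, 0], [0, 0, 0]], [[0.0167, 0.0315, 0], [0, 0, 0]], [[0.0167, 0.0315, 0], [0, 0, 0]], [[0, 0, 0.05], [0, 0, 0]], [[0, 0, 0.05], [0, 0, 0]], [[0, 0, 0.05], [0, 0, 0]], [[0, 0, 0], [0, 0, 0]], [[0, 0, 0], [0, 0, 0]]], grip=0)

```text
time_s: 10.3
eef_pos: [532.8, 27.3, 76.1]
ee_rot: [-0.0, 0.998, 0.058, -0.001]
force: [0.3, -0.3, 0.2]
grip_width: 0.999
```

```bash
python3 - <<'E'
from ov import *
s=ctrl.sense(); print(s['eef_pos'],rot(s['ee_rot']).as_matrix()[:,0],s['grip_width'])
for n,c in dict(scene=(220,120,80,90)).items():
    im=cams.capture(n); overlay(n,im,[],c,6.6,f"pics/{n}10.png")
E
```

```text
[532.77665926  27.30359756  76.08138837] [ 0.99324283  0.11604713 -0.00132011] 0.9987263776465765
```

View pics/scene10.png

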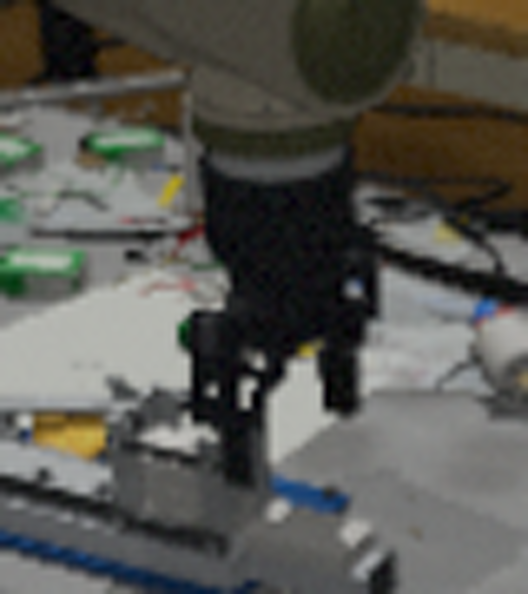

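Emit:
play_rows(steps=[[[0.0015, 0, 0.015], [0, 0, 0]], [[0, 0, 0.015], [0, 0, 0]], [[0, 0, 0.015], [0, 0, 0]], [[0, 0, 0.014], [0, 0, 0]], [[0, 0, 0], [0, 0, 0]], [[0, 0, 0], [0, 0, 0]]])

```text
time_s: 10.95
eef_pos: [534.0, 27.5, 31.6]
ee_rot: [-0.0, 0.998, 0.058, -0.0]
force: [-0.4, -0.3, 0.5]
grip_width: 1.003
```

Emit:
play_rows(steps=[[[0, 0, 0], [0, 0, 0]], [[0, 0, 0], [0, 0, 0]], [[0, 0, 0], [0, 0, 0]], [[0, 0, 0], [0, 0, 0]], [[0, 0, 0], [0, 0, 0]], [[0, 0, 0], [0, 0, 0]], [[0, 0, 0], [0, 0, 0]]], grip=1, squeeze=40)

```text
time_s: 11.65
eef_pos: [534.3, 27.5, 32.3]
ee_rot: [0.0, 0.998, 0.058, 0.001]
force: [-0.2, 0.5, 6.1]
grip_width: 0.382
```

```bash
python3 - <<'E'
from ov import *
s=ctrl.sense(); print(s['eef_pos'],s['force'],s['grip_width']*85)
for n,c in dict(scene=(220,120,80,90)).items():
    im=cams.capture(n); overlay(n,im,[],c,6.6,f"pics/{n}11.png")
E
```

```text
[534.32712257  27.45567576  32.27224224] [-0.24959788  0.48678376  6.09810316] 32.46999798496925
```

View pics/scene11.png

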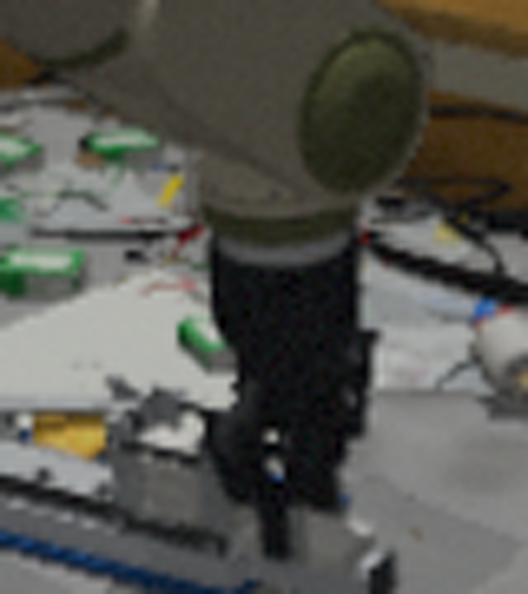

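Emit:
play_rows(steps=[[[0, 0, -0.01], [0, 0, 0]], [[0, 0, -0.02], [0, 0, 0]], [[0, 0, -0.04], [0, 0, 0]], [[0, 0, -0.04], [0, 0, 0]], [[0, 0, -0.02], [0, 0, 0]], [[0, 0, 0], [0, 0, 0]]])

```text
time_s: 12.3
eef_pos: [534.8, 27.4, 131.4]
ee_rot: [0.0, 0.998, 0.058, 0.002]
force: [0.0, 0.1, -1.0]
grip_width: 0.387
```

```bash
python3 - <<'E'
from ov import *
s=ctrl.sense(); print(s['eef_pos'],s['force'],s['grip_width']*85)
for n,c in dict(scene=(200,120,100,90)).items():
    im=cams.capture(n); overlay(n,im,[],c,6.6,f"pics/{n}12.png")
E
```

```text
[534.81738227  27.36726699 131.39006465] [ 0.04062295  0.09690024 -1.01971954] 32.89691794982248
```

View pics/scene12.png

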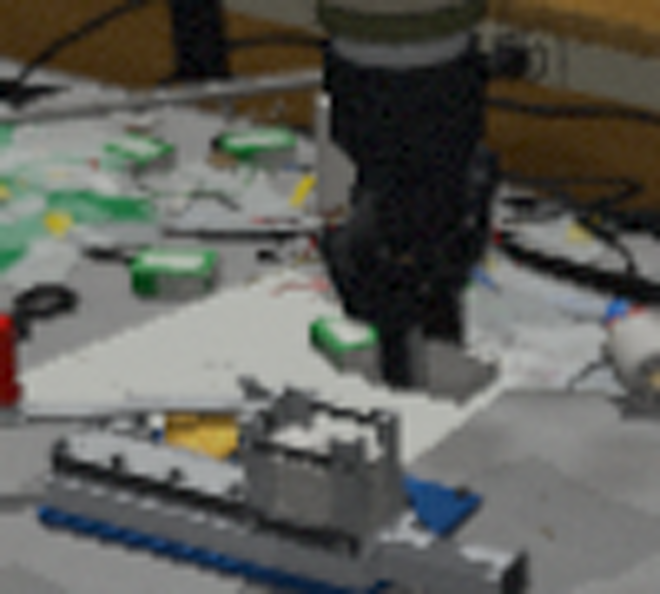

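```bash
python3 - <<'E'
from ov import *
n="scene"; im=cams.capture(n)
BL=[(boxe(-30,30,-17,17,130,144),(0,0,255))]
z0=131.4+5-7
BL=[(boxe(-30,30,-17,17,z0,z0+14),(0,0,255))]
overlay(n,im,[((534.8,27.4,-1.455),BL)],(245,160,40,30),18,"pics/s13.png","pics/s13r.png")
E
```

```text
(no output)
```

View pics/s13.png

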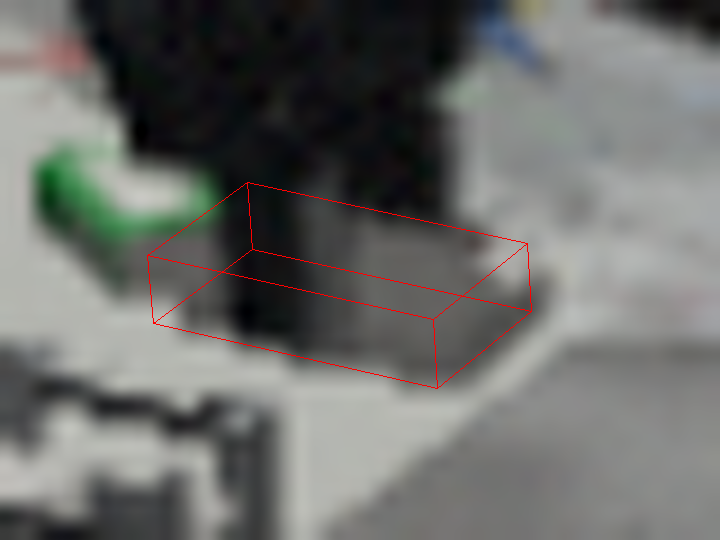

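View pics/s13r.png

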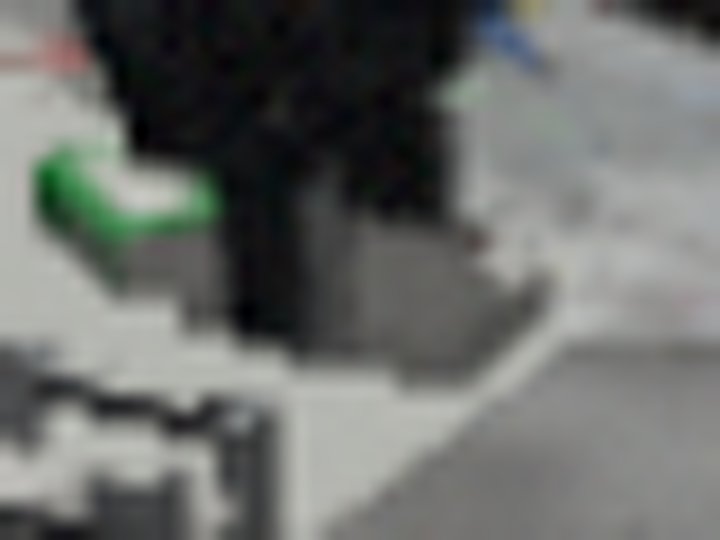

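Blank is held level and centred within a few mm; tongue is empty. Moving over the plate.

Emit:
play_rows(steps=[[[0, 0, 0], [0, 0, -0.117]], [[0, 0, 0], [0, 0, -0.117]], [[-0.0201, 0.0371, 0], [0, 0, 0]], [[-0.0201, 0.0371, 0], [0, 0, 0]], [[-0.0201, 0.0371, 0], [0, 0, 0]], [[-0.0201, 0.0371, 0], [0, 0, 0]], [[-0.0201, 0.0371, 0], [0, 0, 0]], [[-0.0201, 0.0371, 0], [0, 0, 0]], [[-0.0201, 0.0371, 0], [0, 0, 0]], [[-0.0201, 0.0371, 0], [0, 0, 0]], [[-0.0201, 0.0371, 0], [0, 0, 0]], [[0, 0, 0.03], [0, 0, 0]], [[0, 0, 0.03], [0, 0, 0]], [[0, 0, 0.03], [0, 0, 0]], [[0, 0, 0.03], [0, 0, 0]], [[0, 0, 0], [0, 0, 0]], [[0, 0, 0], [0, 0, 0]]])

```text
time_s: 14.1
eef_pos: [478.1, -251.6, 38.9]
ee_rot: [-0.001, 0.989, 0.149, -0.001]
force: [0.3, -0.6, -0.5]
grip_width: 0.386
```

```bash
python3 - <<'E'
from ov import *
s=ctrl.sense(); print(s['eef_pos'],rot(s['ee_rot']).as_matrix(),s['force'],s['grip_width']*85)
n="scene";im=cams.capture(n); overlay(n,im,[],(290,190,80,70),9,f"pics/s14.png")
E
```

```text
[ 478.12659944 -251.62641861   38.90734204] [[ 9.55300849e-01  2.95632713e-01 -1.25949174e-03]
 [ 2.95634043e-01 -9.55300697e-01  1.04440782e-03]
 [-8.94432220e-04 -1.37007231e-03 -9.99998661e-01]] [ 0.28641412 -0.61547939 -0.49188334] 32.77281085720759
```

View pics/s14.png

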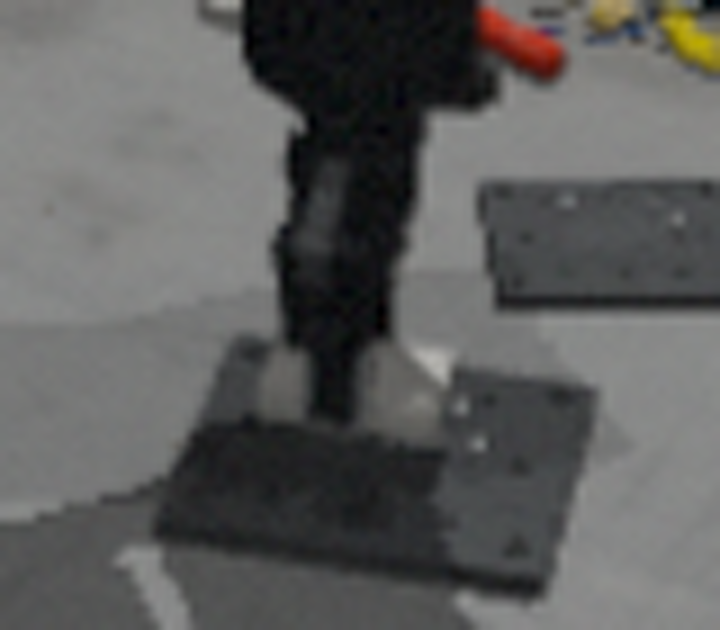

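Emit:
play_rows(steps=[[[0, 0, 0.013], [0, 0, 0]], [[0, 0, 0.013], [0, 0, 0]], [[0, 0, 0.003], [0, 0, 0]], [[0, 0, 0], [0, 0, 0]]])

```text
time_s: 14.55
eef_pos: [478.2, -251.7, 17.1]
ee_rot: [-0.0, 0.989, 0.15, -0.0]
force: [0.3, 0.1, -1.7]
grip_width: 0.384
```

Emit:
play_rows(steps=[[[0, 0, 0.002], [0, 0, 0]], [[0, 0, 0], [0, 0, 0]], [[0, 0, 0], [0, 0, 0]]])

```text
time_s: 14.85
eef_pos: [478.5, -251.9, 16.2]
ee_rot: [0.0, 0.989, 0.149, 0.0]
force: [-0.9, -0.5, -0.7]
grip_width: 0.387
```

Emit:
play_rows(steps=[[[0, 0, 0.0015], [0, 0, 0]], [[0, 0, 0], [0, 0, 0]], [[0, 0, 0], [0, 0, 0]]])

```text
time_s: 15.15
eef_pos: [478.4, -251.9, 14.9]
ee_rot: [0.0, 0.989, 0.15, -0.0]
force: [0.6, -0.2, -1.5]
grip_width: 0.389
```

Emit:
play_rows(steps=[[[0, 0, 0.0015], [0, 0, 0]], [[0, 0, 0], [0, 0, 0]], [[0, 0, 0], [0, 0, 0]]])

```text
time_s: 15.45
eef_pos: [478.5, -252.0, 14.3]
ee_rot: [0.0, 0.989, 0.15, 0.0]
force: [-1.8, 1.1, 5.9]
grip_width: 0.389
```

Emit:
play_rows(steps=[[[0, 0, -0.0006], [0, 0, 0]], [[0.004, 0, 0], [0, 0, 0]], [[0.004, 0, 0], [0, 0, 0]], [[0, 0, 0], [0, 0, 0]], [[0, 0, 0], [0, 0, 0]]])

```text
time_s: 15.95
eef_pos: [484.5, -250.2, 14.3]
ee_rot: [0.0, 0.989, 0.15, 0.0]
force: [1.3, -0.6, 0.8]
grip_width: 0.384
```

Emit:
play_rows(steps=[[[0.0027, 0, 0], [0, 0, 0]], [[0, 0, 0], [0, 0, 0]], [[0, 0, 0], [0, 0, 0]]])

```text
time_s: 16.25
eef_pos: [486.2, -249.7, 14.3]
ee_rot: [0.0, 0.989, 0.149, 0.0]
force: [-0.3, -1.5, 1.7]
grip_width: 0.388
```

Emit:
play_rows(steps=[[[0.002, 0, 0], [0, 0, 0]], [[0, 0, 0], [0, 0, 0]], [[0, 0, 0], [0, 0, 0]]])

```text
time_s: 16.55
eef_pos: [487.5, -249.2, 14.3]
ee_rot: [0.0, 0.989, 0.15, 0.0]
force: [-1.8, -3.2, 1.4]
grip_width: 0.382
```

Emit:
play_rows(steps=[[[0.0015, 0, 0], [0, 0, 0]], [[0, 0, 0], [0, 0, 0]], [[0, 0, 0], [0, 0, 0]]])

```text
time_s: 16.85
eef_pos: [488.5, -248.9, 14.3]
ee_rot: [0.0, 0.989, 0.149, -0.0]
force: [-3.1, -3.3, 2.9]
grip_width: 0.387
```

Emit:
play_rows(steps=[[[0.0015, 0, 0], [0, 0, 0]], [[0, 0, 0], [0, 0, 0]], [[0, 0, 0], [0, 0, 0]]])

```text
time_s: 17.15
eef_pos: [488.7, -248.7, 14.3]
ee_rot: [-0.0, 0.989, 0.149, -0.001]
force: [-9.0, -6.3, 5.9]
grip_width: 0.384
```

Emit:
play_rows(steps=[[[0, 0.003, 0], [0, 0, 0]], [[0, 0.003, 0], [0, 0, 0]], [[0, 0.002, 0], [0, 0, 0]], [[0, 0, 0], [0, 0, 0]], [[0, 0, 0], [0, 0, 0]]])

```text
time_s: 17.65
eef_pos: [489.6, -251.7, 14.2]
ee_rot: [-0.003, 0.989, 0.15, -0.002]
force: [-13.7, 8.6, 15.5]
grip_width: 0.386
```

Emit:
play_rows(steps=[[[0, 0.002, 0], [0, 0, 0]], [[0, 0, 0], [0, 0, 0]], [[0, 0, 0], [0, 0, 0]]])

```text
time_s: 17.95
eef_pos: [490.0, -253.1, 14.3]
ee_rot: [-0.003, 0.989, 0.15, -0.002]
force: [-13.3, 9.9, 16.5]
grip_width: 0.388
```

Emit:
play_rows(steps=[[[0, 0.002, 0], [0, 0, 0]], [[0, 0, 0], [0, 0, 0]], [[0, 0, 0], [0, 0, 0]]])

```text
time_s: 18.25
eef_pos: [490.4, -254.5, 14.2]
ee_rot: [-0.003, 0.989, 0.15, -0.002]
force: [-13.2, 8.8, 15.5]
grip_width: 0.386
```

Emit:
play_rows(steps=[[[0, 0.002, 0], [0, 0, 0]], [[0, 0, 0], [0, 0, 0]], [[0, 0, 0], [0, 0, 0]]])

```text
time_s: 18.55
eef_pos: [490.8, -255.8, 14.3]
ee_rot: [-0.003, 0.989, 0.15, -0.002]
force: [-13.5, 9.9, 16.6]
grip_width: 0.382
```

Emit:
play_rows(steps=[[[0, 0.0015, 0], [0, 0, 0]], [[0, 0, 0], [0, 0, 0]], [[0, 0, 0], [0, 0, 0]]])

```text
time_s: 18.85
eef_pos: [490.9, -255.9, 14.2]
ee_rot: [-0.004, 0.989, 0.15, -0.003]
force: [-14.8, 14.1, 20.2]
grip_width: 0.384
```

Emit:
play_rows(steps=[[[0, 0.0015, 0], [0, 0, 0]], [[0, 0, 0], [0, 0, 0]], [[0, 0, 0], [0, 0, 0]]])

```text
time_s: 19.15
eef_pos: [490.9, -256.0, 14.2]
ee_rot: [-0.005, 0.989, 0.15, -0.003]
force: [-16.9, 19.1, 22.9]
grip_width: 0.388
```

Both contacts felt (x ≈ −10 N at the pins, then y force climbing at a fixed position). Release.

Emit:
play_rows(steps=[[[0, 0, 0], [0, 0, 0]], [[0, 0, 0], [0, 0, 0]], [[0, 0, 0], [0, 0, 0]], [[0, 0, 0], [0, 0, 0]], [[0, 0, 0], [0, 0, 0]]], grip=0.4)

```text
time_s: 19.65
eef_pos: [493.5, -260.6, 14.1]
ee_rot: [-0.0, 0.989, 0.149, 0.0]
force: [0.4, 0.2, 0.4]
grip_width: 0.601
```

Emit:
play_rows(steps=[[[0, 0, -0.005], [0, 0, 0]], [[0, 0, -0.02], [0, 0, 0]], [[0, 0, -0.04], [0, 0, 0]], [[0, 0, -0.05], [0, 0, 0]], [[0, 0, -0.05], [0, 0, 0]], [[-0.05, 0.03, -0.02], [0, 0, 0]], [[-0.05, 0.03, 0], [0, 0, 0]], [[-0.05, 0.03, 0], [0, 0, 0]], [[0, 0, 0], [0, 0, 0]]])

```text
time_s: 20.55
eef_pos: [403.2, -361.6, 153.4]
ee_rot: [0.001, 0.989, 0.147, -0.0]
force: [0.5, 0.3, -0.9]
grip_width: 0.602
```

```bash
python3 - <<'E'
from ov import *
s=ctrl.sense(); print(s['eef_pos'],s['force'])
BL=[(boxe(-17,17,-30,30,12,26),(0,0,255))]
for n,c in dict(scene=(300,215,66,50),top=(318,192,50,45)).items():
    im=cams.capture(n); overlay(n,im,[],c,12,f"pics/{n}15.png")
E
```

```text
[ 403.16645313 -361.56810255  153.42581525] [ 0.49405055  0.34771775 -0.87857623]
```

View pics/scene15.png

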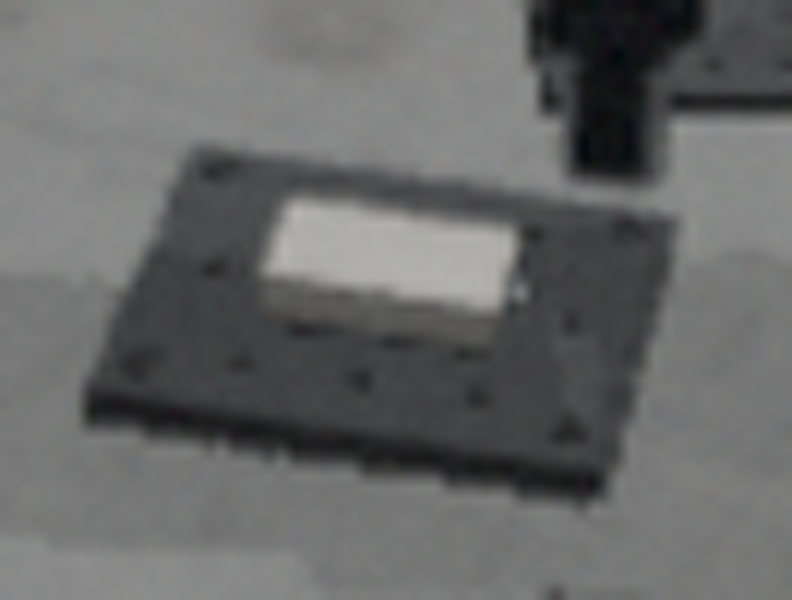

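View pics/top15.png

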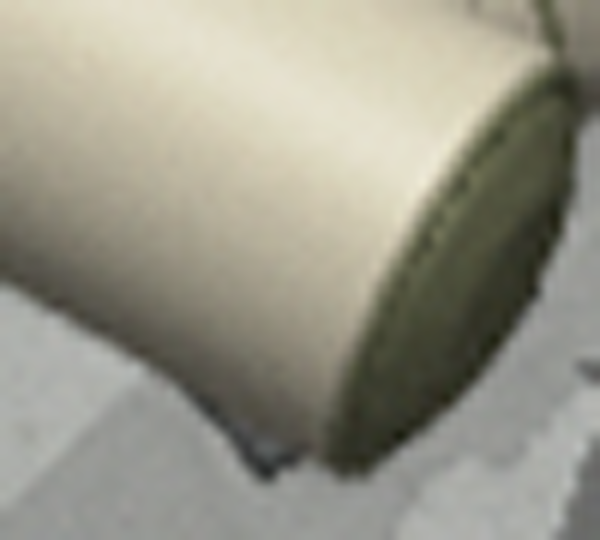

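Blank lies flat against the pins in the scene view (pin visible at its right end, (518,290)); top view is blocked. I'll nudge the free blank lightly home with closed fingers to make all three contacts sure.

Emit:
play_rows(steps=[[[0.0226, -0.0241, 0], [0, 0, 0]], [[0.0226, -0.0241, 0], [0, 0, 0]], [[0.0226, -0.0241, 0], [0, 0, 0]], [[0.0226, -0.0242, 0], [0, 0, 0]], [[0, 0, 0.045], [0, 0, 0]], [[0, 0, 0.045], [0, 0, 0]], [[0, 0, 0.045], [0, 0, 0]], [[0, 0, 0.0255], [0, 0, 0]], [[0, 0, 0.02], [0, 0, 0]], [[0, 0, 0], [0, 0, 0]], [[0, 0, 0], [0, 0, 0]]], grip=1)

```text
time_s: 21.75
eef_pos: [449.9, -268.6, 18.1]
ee_rot: [0.0, 0.989, 0.15, 0.0]
force: [-0.1, 0.6, 0.3]
grip_width: 0.001
```

Emit:
play_rows(steps=[[[0.005, 0.002, 0], [0, 0, 0]], [[0.004, 0.001, 0], [0, 0, 0]], [[0, 0, 0], [0, 0, 0]], [[0, 0, 0], [0, 0, 0]]])

```text
time_s: 22.15
eef_pos: [456.6, -269.3, 17.9]
ee_rot: [0.0, 0.989, 0.15, 0.0]
force: [0.0, 0.2, 0.6]
grip_width: 0.002
```

Emit:
play_rows(steps=[[[0.002, 0, 0], [0, 0, 0]], [[0.002, 0, 0], [0, 0, 0]], [[0, 0, 0], [0, 0, 0]], [[0, 0, 0], [0, 0, 0]]])

```text
time_s: 22.55
eef_pos: [459.2, -268.4, 17.6]
ee_rot: [-0.0, 0.989, 0.15, -0.0]
force: [0.8, 0.3, -0.4]
grip_width: -0.002
```

Emit:
play_rows(steps=[[[0.002, 0, 0], [0, 0, 0]], [[0, 0, 0], [0, 0, 0]], [[0, 0, 0], [0, 0, 0]]])

```text
time_s: 22.85
eef_pos: [460.7, -267.9, 17.6]
ee_rot: [-0.0, 0.989, 0.15, -0.0]
force: [-0.2, 0.2, 0.6]
grip_width: -0.001
```

Emit:
play_rows(steps=[[[0.002, 0, 0], [0, 0, 0]], [[0, 0, 0], [0, 0, 0]], [[0, 0, 0], [0, 0, 0]]])

```text
time_s: 23.15
eef_pos: [462.2, -267.5, 17.6]
ee_rot: [0.0, 0.989, 0.15, 0.0]
force: [0.6, 0.8, -0.5]
grip_width: 0.0
```

Emit:
play_rows(steps=[[[0.002, 0, 0], [0, 0, 0]], [[0, 0, 0], [0, 0, 0]], [[0, 0, 0], [0, 0, 0]]])

```text
time_s: 23.45
eef_pos: [463.5, -267.0, 17.6]
ee_rot: [-0.0, 0.989, 0.15, -0.0]
force: [-1.8, -0.5, -0.2]
grip_width: 0.004
```

Emit:
play_rows(steps=[[[0.0015, 0, 0], [0, 0, 0]], [[0, 0, 0], [0, 0, 0]], [[0, 0, 0], [0, 0, 0]]])

```text
time_s: 23.75
eef_pos: [463.9, -266.8, 17.5]
ee_rot: [-0.0, 0.989, 0.15, -0.001]
force: [-6.2, -2.1, 1.8]
grip_width: -0.003
```

Emit:
play_rows(steps=[[[0.001, 0, 0], [0, 0, 0]], [[0, 0, 0], [0, 0, 0]], [[0, 0, 0], [0, 0, 0]]])

```text
time_s: 24.05
eef_pos: [464.1, -266.8, 17.5]
ee_rot: [-0.0, 0.989, 0.15, -0.001]
force: [-10.1, -4.6, 2.6]
grip_width: 0.0
```

Emit:
play_rows(steps=[[[-0.01, 0, 0], [0, 0, 0]], [[-0.01, 0, 0], [0, 0, 0]], [[0, 0, -0.03], [0, 0, 0]], [[0, 0, -0.03], [0, 0, 0]], [[0, -0.025, 0], [0, 0, 0]], [[0.02, -0.025, 0], [0, 0, 0]], [[0.02, -0.025, 0], [0, 0, 0]], [[0.018, 0, 0], [0, 0, 0]], [[0, 0, 0.03], [0, 0, 0]], [[0, 0, 0.029], [0, 0, 0]], [[0, 0, 0], [0, 0, 0]], [[0, 0, 0], [0, 0, 0]]])

```text
time_s: 25.25
eef_pos: [475.9, -204.5, 18.8]
ee_rot: [-0.0, 0.989, 0.149, 0.0]
force: [0.5, 0.8, 0.6]
grip_width: 0.001
```

Emit:
play_rows(steps=[[[-0.0007, 0.008, 0.001], [0, 0, 0]], [[-0.0007, 0.006, 0], [0, 0, 0]], [[0, 0, 0], [0, 0, 0]], [[0, 0, 0], [0, 0, 0]]])

```text
time_s: 25.65
eef_pos: [478.1, -215.0, 17.9]
ee_rot: [0.0, 0.989, 0.149, 0.0]
force: [0.3, -0.1, 0.2]
grip_width: 0.001
```

Emit:
play_rows(steps=[[[0, 0.002, 0], [0, 0, 0]], [[0, 0, 0], [0, 0, 0]], [[0, 0, 0], [0, 0, 0]]])

```text
time_s: 25.95
eef_pos: [478.5, -216.1, 17.6]
ee_rot: [-0.0, 0.989, 0.15, 0.0]
force: [-0.9, 0.2, -0.6]
grip_width: 0.001
```

Emit:
play_rows(steps=[[[0, 0.002, 0], [0, 0, 0]], [[0, 0, 0], [0, 0, 0]], [[0, 0, 0], [0, 0, 0]]])

```text
time_s: 26.25
eef_pos: [478.9, -217.6, 17.6]
ee_rot: [0.0, 0.989, 0.149, 0.0]
force: [-0.5, 0.5, 0.3]
grip_width: 0.001
```

Emit:
play_rows(steps=[[[0, 0.0015, 0], [0, 0, 0]], [[0, 0, 0], [0, 0, 0]], [[0, 0, 0], [0, 0, 0]]])

```text
time_s: 26.55
eef_pos: [479.3, -218.7, 17.6]
ee_rot: [-0.0, 0.989, 0.149, 0.0]
force: [0.9, 0.6, 0.0]
grip_width: -0.001
```

Emit:
play_rows(steps=[[[0, 0.0015, 0], [0, 0, 0]], [[0, 0, 0], [0, 0, 0]], [[0, 0, 0], [0, 0, 0]]])

```text
time_s: 26.85
eef_pos: [479.4, -219.3, 17.5]
ee_rot: [-0.0, 0.989, 0.15, -0.0]
force: [-1.6, 3.1, 1.1]
grip_width: 0.003
```

Emit:
play_rows(steps=[[[0, 0.0015, 0], [0, 0, 0]], [[0, 0, 0], [0, 0, 0]], [[0, 0, 0], [0, 0, 0]]])

```text
time_s: 27.15
eef_pos: [479.4, -219.5, 17.5]
ee_rot: [-0.001, 0.989, 0.15, -0.001]
force: [-2.6, 8.5, 5.8]
grip_width: 0.001
```

Emit:
play_rows(steps=[[[0, 0.001, 0], [0, 0, 0]], [[0, 0, 0], [0, 0, 0]], [[0, 0, 0], [0, 0, 0]]])

```text
time_s: 27.45
eef_pos: [479.4, -219.6, 17.5]
ee_rot: [-0.002, 0.989, 0.15, -0.001]
force: [-4.5, 11.5, 7.8]
grip_width: 0.007
```

Firm against the end pin as well. Back off and check from both cameras.

Emit:
play_rows(steps=[[[0, -0.01, 0], [0, 0, 0]], [[0, -0.01, 0], [0, 0, 0]], [[0, 0, -0.04], [0, 0, 0]], [[0, 0, -0.05], [0, 0, 0]], [[0, 0, -0.05], [0, 0, 0]], [[0, 0, -0.05], [0, 0, 0]], [[-0.02, -0.04, 0], [0, 0, 0]], [[-0.02, -0.04, 0], [0, 0, 0]], [[-0.02, -0.04, 0], [0, 0, 0]], [[-0.02, -0.04, 0], [0, 0, 0]], [[-0.02, -0.04, 0], [0, 0, 0]], [[-0.02, -0.04, 0], [0, 0, 0]], [[-0.02, -0.04, 0], [0, 0, 0]], [[-0.01, -0.04, 0], [0, 0, 0]], [[0, -0.04, 0], [0, 0, 0]], [[0, -0.04, 0], [0, 0, 0]], [[0, -0.04, 0], [0, 0, 0]], [[0, -0.04, 0], [0, 0, 0]], [[0, 0, 0], [0, 0, 0]]])

```text
time_s: 29.35
eef_pos: [260.6, 105.5, 160.1]
ee_rot: [0.0, 0.988, 0.152, 0.0]
force: [0.3, -0.9, -0.6]
grip_width: -0.002
```

```bash
python3 - <<'E'
from ov import *
s=ctrl.sense(); print(s['time_s'],s['eef_pos'],s['force'])
BL=[(boxe(-17,17,-30,30,12,26),(0,0,255))]
for n,c,p in (("scene",(300,215,66,50),(491.2,-260.1,.3)),("top",(318,192,50,45),(490.8,-255.8,.3))):
    im=cams.capture(n); cv2.imwrite(f"pics/{n}16f.png",im[:,:,::-1]); overlay(n,im,[(p,BL)],c,12,f"pics/{n}16.png")
E
```

```text
29.35 [260.61315087 105.54743479 160.08196167] [ 0.30725438 -0.87557443 -0.60682033]
```

View pics/scene16.png

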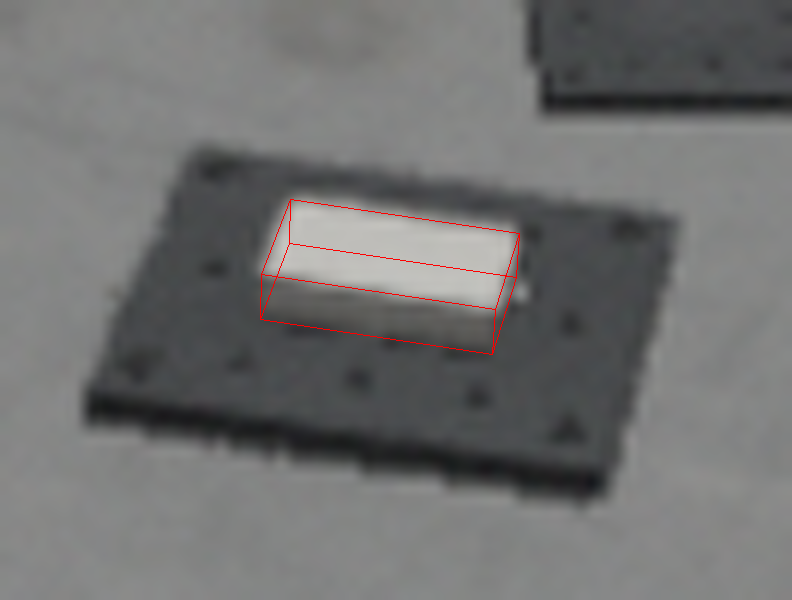

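View pics/top16.png

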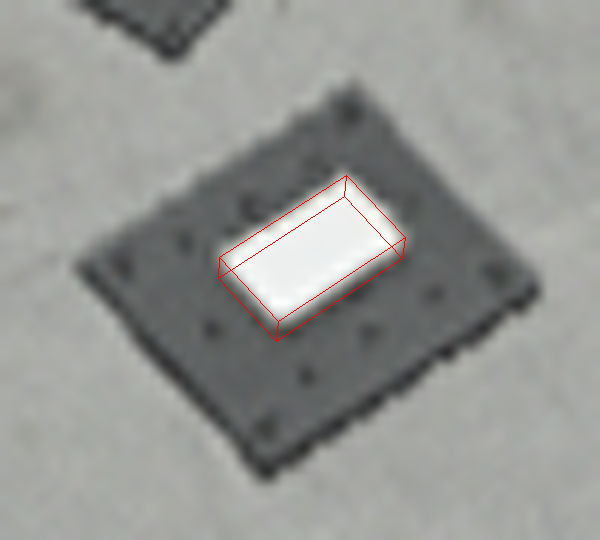

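View pics/scene16f.png

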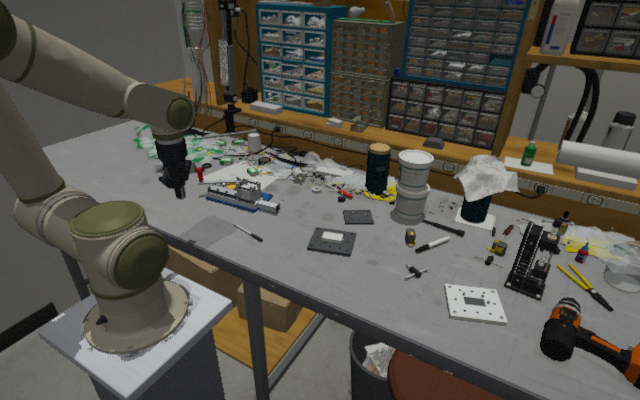

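Both views show the blank on the seat outline to within 1 px (scene centre about (331,239), top about (343,213)). The lever is home with its red handle at scene (200,173), and the bystanders have not moved. Handing in.

```bash
python3 -c "
from rig import ctrl
print(ctrl.finish_job())"
```

```text
the job is handed in; nothing more can be done
None
```

I fed one blank, laid it on the dark locating plate against all three pins, let go of it, and handed the job in. The robot clock read about 29.4 s of the 61 s allowed.

- **Feeding:** I gripped the red handle and swung the lever until the force climbed to about 27 N, which I took as the front stop. After I let go, the picture showed the lever home and the stack dropped. The stop came about 5 mm later than I had calculated, because my position estimate for the pivot or handle was slightly off.
- **Placing:** I slid the blank against the two side pins and then the end pin, and felt each contact. After releasing it, I nudged it lightly against the pins with closed fingers; it stopped firmly both ways, at about 11–12 N.
- **Last checks:** Both cameras showed the blank lying flat on the seat outline to within about 1 pixel. The handle stood at its home position, nothing else on the bench looked moved, and the arm was clear.
- **Disagreement:** The two cameras differed by 4–6 mm in y, so I relied on their mean and on the contacts felt rather than on pictures alone.

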